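Twist the dust cup up into the separator head

ROBOT

A 6-joint arm with a two-finger parallel gripper is mounted at the origin on the work surface. World frame = base frame: x ahead of the robot, y to its left, z up, the work surface at z = 0. Lengths are in m, angles in rad, forces in N, time in s.
With the tool pointing down it reaches from about 0.35 to 1 m from the base axis. Payload 7.1 kg.
Tool frame: the origin (TCP) lies between the finger pads; the fingertips stand 22 mm ahead of it and the grasp point (between the pads) lies 3 mm ahead of it; x points along the fingers, y is the direction in which the jaws open and shut, and the axes are right-handed (so a half turn about x gives the same grasp; the last joint's range is limited). The gripper opens to 85 mm and grips with 20 to 120 N. Pads are 22 mm wide; open, the fingers measure 114 mm over their backs; the gripper's body (76 mm by 85 mm) begins 54 mm behind the grasp point. The pads swing forward as they close: fully open they stand 13 mm farther back than shut.
Start: joints at [-1.238, 0.423, 1.63, -0, 1.089, -0.019], TCP at [0.215, -0.587, 0.253] pointing down, gripper open.
Joint ranges: [-3, 3], [-0.9, 2.11], [0.09, 2.58], [-1.31, 4.45], [0.11, 2.69], [-2.54, 2.54]. Speed limits (rad/s): [2.39, 2.39, 3.01, 3.14, 3.14, 3.14].

INTERFACE

Orientations are given as a rotation vector (axis times angle).
In Python, from rig import manip gives the robot as it stands. The module is installed in compiled form; this text tells all that it offers. Calls block until the motion is done:
- manip.move_to(position, orientation): joint-space move of the TCP to a pose.
- manip.servo_line(position, orientation=None, rate=0.15): straight line of the TCP; orientation=None keeps the orientation; rate is the mean speed in m/s.
- manip.set_joints(angles): joint-space move.
- manip.command_gripper(opening, f_grip=None): finger opening in m; f_grip is the grip in N (None keeps the last); returns when the fingers have stopped.
- manip.hold(seconds).
- manip.solve_ik(position, orientation): joint angles nearest the present ones, or None.
- manip.camera(name): name is "scene" or "top" or "wrist"; returns a dict with "image" (420x560x3 uint8, red, green, blue), "fx", "fy", "cx", "cy" (pixels), "k1" (the pictures are not rectified: a ray, as slopes to the right and down, at radius r is drawn at 1 + k1 r^2 times it, then the intrinsics apply), "cam_to_world" (4x4, takes a point from camera to world coordinates); the wrist camera has in their place "mount" (4x4, takes a point from camera to tool coordinates, whose origin is the TCP and whose axes are the tool frame's). Camera axes: x right, y down, z forward; pixel columns grow to the right and rows downward; lengths in m; the calibration is good to about 2 mm. A picture is of the moment at which its call begins: read the wrist's pose just before it. There is no depth.
A pose or a line that the arm cannot do raises manip.IKError and nothing moves.
- manip.sign_off(): hands the job in, once; it reports no verdict.
Readings, each from a call of its own:
- manip.get_time(): time.
- manip.get_joint_positions(): joint angles.
- manip.get_joint_vel(): joint speeds.
- manip.get_tau(): joint torques, N m.
- manip.get_position(): TCP position.
- manip.get_ee_rot(): TCP orientation.
- manip.get_contact_force(): force on the tool from outside, world axes, zero at the start.
- manip.get_torque(): the same for the moment, N m.
- manip.get_width(): finger opening in m.
Only numpy, scipy, OpenCV 4.12 (cv2) and the standard library are available. Lean on these libraries where they do the work, as an engineer would, in place of code of your own. Each camera call takes 0.05 s, during which the arm holds its last target.

TASK

Put the dust cup back on the dust separator: take it by its handle, bring it upright under the overhanging head, push its two lugs up through the gaps of the ring, turn it counter-clockwise (seen from above) to the stop and let it down so that the lugs drop into their pockets and it hangs locked by itself. Leave the router, the mug, the wrench and the sanding pad where they are.

Things in the scene. Friction and masses are not known exactly. Their poses are not given: they have to be found in the camera images.
- cup_mid (a point): Dust cup, loose: upright aluminium cylinder, 84 mm diameter, 110 mm high, closed on top by a grey filter disc, 0.2 to 0.32 kg. Point on its axis, half-way up (55 mm above its underside). z up; its black handle sticks out towards its -x, two lugs on the top edge towards +x and -x.
- cup_lug (a point): Point on the cup's axis, level with the undersides of its two equal lugs, 104 mm above the cup's underside. One lug sticks out towards the cup's +x, one towards its -x (above the handle): each 30 degrees wide, reaching 52 mm from the axis, 6 mm thick, top level with the cup's top. Axes as the cup.
- cup_grip (a point): Where to grip the handle, fingers closing along the cup's y: on the bar's centre line, 98.9 mm from the cup's axis towards -x, 36 mm above the cup's underside. Black bar 20 mm wide (y), 22 mm deep; leaves the cup wall 70 mm up and droops outwards 30 degrees below level to 120 mm from the axis, 24 mm up. Axes as the cup.
- head: Fixed dust separator head hanging over the bench. Origin on the bench, straight below the ring's axis; z up. Locked: cup yaw = head yaw (handle towards head's -x). Entering: cup yaw = head yaw - 49 degrees (clockwise from above); then the cup turns 49 degrees counter-clockwise. On the flange a short rib points where the handle enters, a long rib where it locks.
- flange (a point): Centre of the underside of the head's grey flange, 156 mm diameter, 214 mm above the bench (whole head under 310 mm). Axes as the head. A gripper upright on the handle would strike it: tilt it about 35 degrees, body outwards from the axis; bring the cup in from the handle's side. Post (260 mm) and 12 mm foot plate 5 degrees clockwise of +x, 122 to 222 mm from the axis.
- ring (a point): Centre of the bayonet ring's lower face, 188 mm above the bench, open below; axes as the head. Outer diameter 124 mm, hole 90 mm, two opposite gaps 46 degrees wide reaching out to 56 mm from the axis. Counter-clockwise of each gap: a ridge 6 degrees wide, top 10 mm above the lower face, then a pocket 40 degrees wide, then a solid stop. Ceiling 26 mm above the lower face.
- seat (a point): Point on the ring's axis at the level of the pocket floors, 194 mm above the bench, where the lugs' undersides rest when locked (cup underside then 90 mm above the bench). To turn over the ridge, hold the cup with its underside 94 to 104 mm above the bench (98 is good); at the end let it down 8 mm. Axes as the head.
- router: Bystander: compact router, loose, standing on a round clear base 124 mm in diameter, 203 mm tall, black spindle-lock button on its side; origin at the centre of its underside.
- mug: Bystander: white mug with pencils, 80 mm in diameter, 95 mm high, pencils up to 175 mm, handle towards its +y; origin at the centre of its underside.
- wrench: Bystander: flat steel collet wrench 160 mm long, lying along its x; origin on the bench under its middle.
- pad: Bystander: orange hard sanding pad 120 by 70 by 24 mm lying on the bench; origin at the centre of its underside.

How it is judged:
At the end, for the whole second after the job is handed in: The cup hangs locked in the ring: its underside 90 mm (87 to 93) above the bench, its axis within 7 mm of the ring's and within 0.08 rad of vertical, its x axis within 0.16 rad of the head's (the lugs are down in the pockets), let go of (z of cup_mid in the frame of head between 0.142 and 0.148 m and horizontal distance between cup_mid and ring below 0.007 m and angle between the x axis of cup_mid and the x axis of head, either way round below 0.16 rad and angle between cup_mid's own z axis and vertical below 0.08 rad); the robot touches nothing.
It fails at once if a bystander (router, mug, wrench or pad) is moved by more than 30 mm (distance of any of router, mug, wrench, pad from where it was at the start of the episode above 0.03 m).
It also fails if it takes over 48 s, if anything falls off the work surface, if the arm or the gripper's body presses on something with over 40 N, if the wrist force passes 120 N, or if a joint passes its speed limit or range.

## Working session

There is one attempt and no reset: what is moved stays moved. The work goes in short steps, each a Python script; the robot and the scene stay as the last script left them, time stands still between calls to the robot, and variables do not carry over. Pictures are saved under pics/ and viewed, and the job is handed in when it is done.

```bash
mkdir -p pics; ls; python3 - <<'E'
from rig import manip
import cv2, json, numpy as np
for n in ["scene","top","wrist"]:
    print(manip.get_position(),manip.get_ee_rot()) if n=="wrist" else 0
    c=manip.camera(n)
    cv2.imwrite(f"pics/{n}0.png",cv2.cvtColor(c["image"],cv2.COLOR_RGB2BGR))
    print(n,{k:(np.round(v,4).tolist() if k!="image" else 0) for k,v in c.items()})
print(manip.get_time())
E
```

```text
pics
scene {'image': 0, 'fx': 465.3016, 'fy': 465.3016, 'cx': 277.1189, 'cy': 209.3773, 'k1': -0.0143, 'cam_to_world': [[0.7079, 0.4822, -0.5161, 1.1637], [0.706, -0.4605, 0.538, -0.6108], [0.0218, -0.7452, -0.6665, 0.9114], [0.0, 0.0, 0.0, 1.0]]}
top {'image': 0, 'fx': 510.6427, 'fy': 510.6427, 'cx': 275.9554, 'cy': 210.7724, 'k1': 0.043, 'cam_to_world': [[0.0064, -0.9819, 0.1891, 0.3478], [-1.0, -0.0055, 0.005, -0.0259], [-0.0039, -0.1891, -0.982, 1.3368], [0.0, 0.0, 0.0, 1.0]]}
[ 0.21523695 -0.58627774  0.25261473] [ 2.03030886  0.36234709 -2.03080552]
wrist {'image': 0, 'fx': 320.6776, 'fy': 320.6776, 'cx': 280.8964, 'cy': 212.042, 'k1': -0.0625, 'mount': [[-0.0009, -0.3095, 0.9509, -0.1201], [1.0, -0.0, 0.001, 0.0012], [-0.0003, 0.9509, 0.3095, -0.0801], [0.0, 0.0, 0.0, 1.0]]}
0.15
```

View pics/scene0.png

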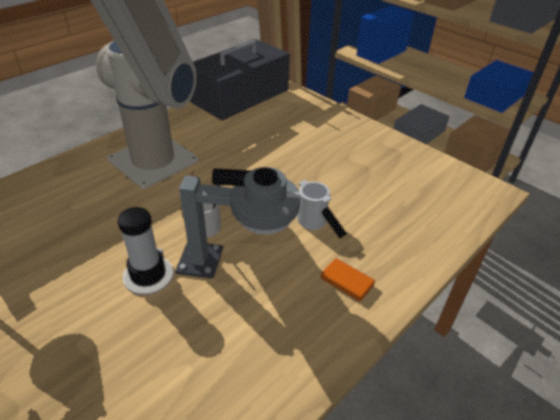

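View pics/top0.png

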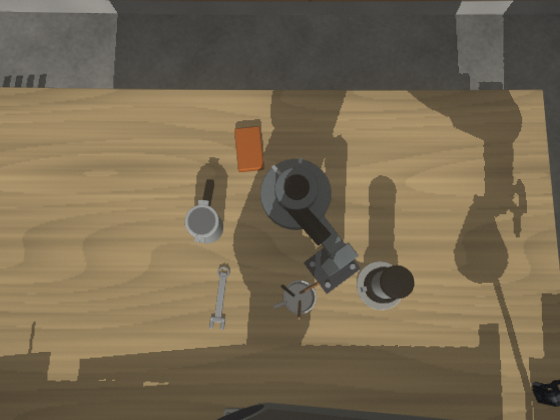

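View pics/wrist0.png

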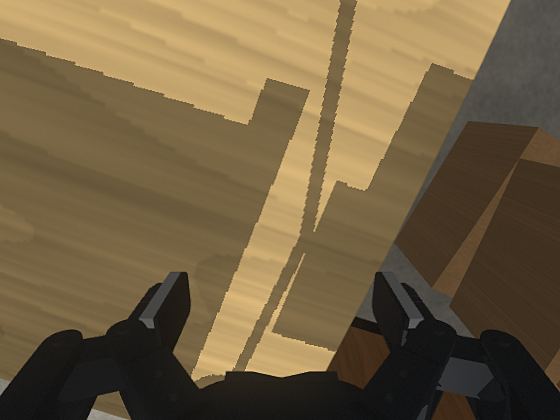

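```bash
python3 - <<'E'
import cv2
a=cv2.imread("pics/top0.png")[100:350,160:440]; cv2.imwrite("pics/topz.png",cv2.resize(a,(784,700)[:2],interpolation=cv2.INTER_CUBIC)[:600])
a=cv2.imread("pics/scene0.png")[150:320,100:390]; cv2.imwrite("pics/scenez.png",cv2.resize(a,None,fx=2.75,fy=2.75,interpolation=cv2.INTER_CUBIC))
E
```

```text
(no output)
```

View pics/topz.png

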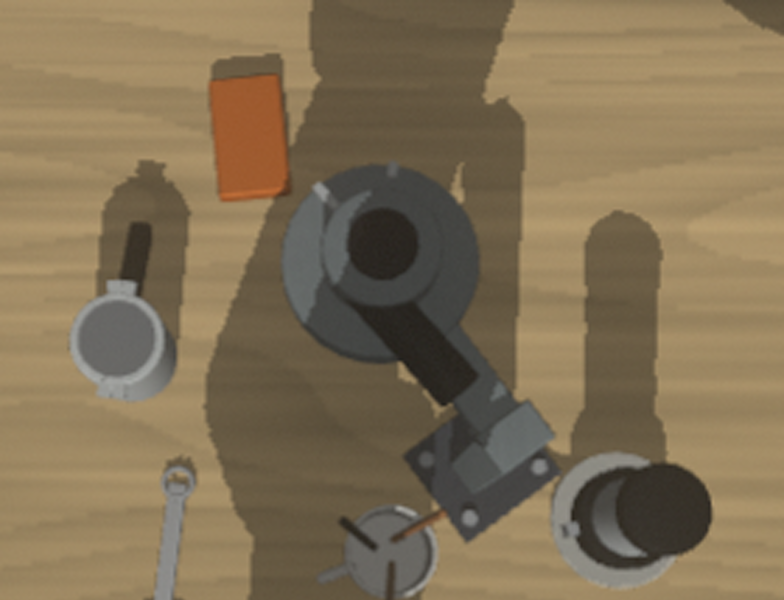

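View pics/scenez.png

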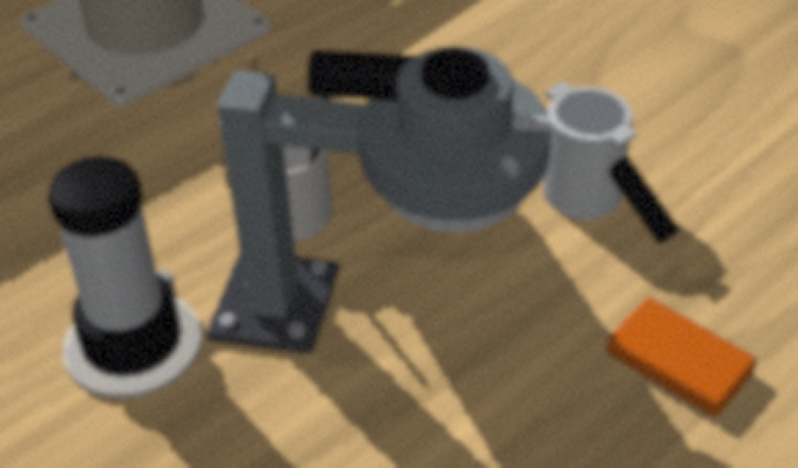

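```bash
cat > h.py <<'E'
import numpy as np, cv2
from scipy.spatial.transform import Rotation as R
from rig import manip
def rays(c,px,T=None):
    px=np.atleast_2d(np.asarray(px,float))
    d=(px-[c["cx"],c["cy"]])/[c["fx"],c["fy"]]
    u=d.copy()
    for _ in range(20): u=d/(1+c["k1"]*(u**2).sum(1,keepdims=True))
    T=c["cam_to_world"] if T is None else T
    T=np.asarray(T); w=np.c_[u,np.ones(len(u))]@T[:3,:3].T
    return T[:3,3],w
def atz(c,px,z,T=None):
    o,w=rays(c,px,T); return o+w*((z-o[2])/w[:,2])[:,None]
def proj(c,P,T=None):
    T=np.asarray(c["cam_to_world"] if T is None else T)
    q=(np.atleast_2d(P)-T[:3,3])@T[:3,:3]; u=q[:,:2]/q[:,2:]
    u=u*(1+c["k1"]*(u**2).sum(1,keepdims=True))
    return u*[c["fx"],c["fy"]]+[c["cx"],c["cy"]]
def tool():
    T=np.eye(4);T[:3,3]=manip.get_position();T[:3,:3]=R.from_rotvec(manip.get_ee_rot()).as_matrix();return T
def wrist(name):
    T=tool();c=manip.camera("wrist");c["cam_to_world"]=T@np.asarray(c["mount"])
    save(c,name);return c
def save(c,name):
    import pickle
    cv2.imwrite(f"pics/{name}.png",cv2.cvtColor(c["image"],cv2.COLOR_RGB2BGR)); pickle.dump(c,open(f"pics/{name}.pkl","wb"))
def load(name):
    import pickle
    return pickle.load(open(f"pics/{name}.pkl","rb"))
E
python3 - <<'E'
from h import *
c=manip.camera("top"); save(c,"top1"); s=manip.camera("scene"); save(s,"scene1")
def tz(l): return np.array(l)/2.8+[160,100]-0.5+0.18
np.set_printoptions(precision=4,suppress=True)
print("cup disc,lug-,lug+",atz(c,tz([[121,338],[122,285],[113,392]]),.11))
print("handle tip",atz(c,tz([[142,226]]),.035))
print("flange c (z~.22)",atz(c,tz([[381,263]]),.22)); print("ribs",atz(c,tz([[320,190],[392,170]]),.226))
print("foot corners",atz(c,tz([[404,455],[467,541],[558,465]]),.012))
print("router",atz(c,tz([[615,520]]),.005),"mug",atz(c,tz([[391,548]]),.095),"pad",atz(c,tz([[249,137]]),.024))
def sz(l): return np.array(l)/2.75+[100,150]-0.5+0.18
print("scene: cup disc, lugs",atz(s,sz([[590,112],[558,92],[624,131]]),.11))
print("flange",atz(s,sz([[454,150]]),.214))
E
```

```text
cup disc,lug-,lug+ [[0.5591 0.1583 0.11  ]
 [0.6063 0.159  0.11  ]
 [0.5118 0.1636 0.11  ]]
handle tip [[0.6787 0.1534 0.035 ]]
flange c (z~.22) [[ 0.6023 -0.0643  0.22  ]]
ribs [[ 0.6608 -0.0151  0.226 ]
 [ 0.6778 -0.073   0.226 ]]
foot corners [[ 0.4677 -0.0925  0.012 ]
 [ 0.3897 -0.1497  0.012 ]
 [ 0.4595 -0.2344  0.012 ]]
router [[ 0.4101 -0.2864  0.005 ]] mug [[ 0.3807 -0.0768  0.095 ]] pad [[0.7698 0.0552 0.024 ]]
scene: cup disc, lugs [[0.5582 0.1638 0.11  ]
 [0.5149 0.1641 0.11  ]
 [0.6003 0.166  0.11  ]]
flange [[ 0.5918 -0.0557  0.214 ]]
```

```bash
cat >> h.py <<'E'
def grip_pose(P,hang,tilt=np.radians(35),flip=1):
    """P = grasp point world; hang = world angle of handle direction; returns TCP pos, rotvec"""
    h=np.array([np.cos(hang),np.sin(hang),0]);z=np.array([0,0,1.])
    x=-np.sin(tilt)*h-np.cos(tilt)*z; y=flip*np.cross(z,h); M=np.c_[x,y,np.cross(x,y)]
    return np.asarray(P)-0.003*x, R.from_matrix(M).as_rotvec()
E
python3 - <<'E'
from h import *
np.set_printoptions(precision=3,suppress=True)
print(R.from_rotvec(manip.get_ee_rot()).as_matrix())
ax=np.array([.60,-.062])
def tryp(n,P,a,f,t=35):
    p,r=grip_pose(P,np.radians(a),np.radians(t),f); print(n,f,manip.solve_ik(p,r))
for f in (1,-1):
  tryp("cup",[.657,.154,.036],-3,f)
  tryp("cupabove",[.657,.154,.2],-3,f)
  for a in (-9,15,40):
    for z in (.09+.036,):
      tryp(f"head{a}",[ax[0]+.0989*np.cos(np.radians(a)),ax[1]+.0989*np.sin(np.radians(a)),z],a,f)
  for a in (-9,):
      tryp(f"out{a}",[ax[0]+.25,ax[1]-.03,z],a,f)
  tryp("viewhead",[.62,-.062,.45],-9,f,0); tryp("viewcup",[.6,.154,.3],-9,f,0)
E
```

```text
[[-0.     0.345 -0.939]
 [ 0.001 -0.939 -0.345]
 [-1.    -0.001 -0.   ]]
cup 1 [ 0.162  1.016  1.166  0.122  1.559 -1.396]
cupabove 1 [ 0.162  0.83   1.143  0.125  1.767 -1.37 ]
head-9 1 [-0.133  0.956  1.063  0.014  1.733 -1.549]
head15 1 [-0.008  0.938  1.101 -0.154  1.694 -1.812]
head40 1 [ 0.116  0.873  1.241 -0.321  1.557 -2.06 ]
out-9 1 [-0.127  1.28   0.372  0.02   2.1   -1.536]
viewhead 1 [-0.119  0.266  1.402  0.     1.474 -1.532]
viewcup 1 [ 0.232  0.364  1.598 -0.     1.18  -1.182]
cup -1 [0.162 1.016 1.166 0.122 1.559 1.746]
cupabove -1 [0.162 0.83  1.143 0.125 1.767 1.771]
head-9 -1 [-0.133  0.956  1.063  0.014  1.733  1.593]
head15 -1 [-0.008  0.938  1.101 -0.154  1.694  1.329]
head40 -1 [ 0.116  0.873  1.241 -0.321  1.557  1.081]
out-9 -1 [-0.127  1.28   0.372  0.02   2.1    1.605]
viewhead -1 [-0.119  0.266  1.402  0.     1.474  1.609]
viewcup -1 [0.232 0.364 1.598 0.    1.18  1.96 ]
```

```bash
cat > kin.py <<'E'
from h import *
from scipy.optimize import least_squares
def fk(p,q,full=False):
    d1,a1,L1,L2,e,t=p
    Rz=lambda a:R.from_euler('z',a).as_matrix();Ry=lambda a:R.from_euler('y',a).as_matrix()
    M=Rz(q[0]);P=np.array([0,0,d1])+M@[a1,0,0];pts=[P]
    M=M@Ry(q[1]);P=P+M@[0,0,L1];pts.append(P)
    M=M@Ry(q[2]);P=P+M@[e,0,L2];pts.append(P)
    M=M@Rz(q[3])@Ry(q[4])@Rz(q[5]);P=P+M@[0,0,t];pts.append(P)
    return np.array(pts) if full else P
if __name__=="__main__":
    S=[(manip.get_joint_positions(),manip.get_position())]
    rng=np.random.default_rng(0)
    for _ in range(25):
        Pp=[rng.uniform(.4,.8),rng.uniform(-.3,.3),rng.uniform(.1,.5)]
        p,r=grip_pose(Pp,rng.uniform(-.8,.8),rng.uniform(0,.7),-1);q=manip.solve_ik(p,r)
        if q is not None:S.append((q,p))
    s=least_squares(lambda p:np.concatenate([fk(p,q)-x for q,x in S]),[.3,0,.4,.4,0,.25])
    print(s.x,np.abs(s.fun).max(),len(S)); np.save("kin.npy",s.x)
    for a in (-9,15,40):
        a=np.radians(a);p,r=grip_pose([.6+.0989*np.cos(a),-.062+.0989*np.sin(a),.134],a,flip=-1)
        print(np.round(fk(s.x,manip.solve_ik(p,r),True),3).tolist())
E
python3 kin.py
```

```text
[ 3.11750248e-01 -9.20065487e-05  5.62713055e-01  4.84900544e-01
  7.72993476e-02  2.78159943e-01] 0.012139733254543011 26
[[-0.0, 0.0, 0.312], [0.453, -0.061, 0.64], [0.856, -0.115, 0.364], [0.698, -0.09, 0.136]]
[[-0.0, 0.0, 0.312], [0.451, -0.003, 0.648], [0.851, -0.006, 0.364], [0.697, -0.048, 0.136]]
[[-0.0, -0.0, 0.312], [0.425, 0.05, 0.677], [0.801, 0.094, 0.364], [0.679, -0.009, 0.136]]
```

```bash
python3 - <<'E'
from h import *
p,r=grip_pose([.50,.03,.45],0,0,-1); manip.move_to(p,r); c=wrist("w1")
p,r=grip_pose([.62,.08,.33],0,0.35,-1);print(manip.solve_ik(p,r))
print(manip.get_time(), c["cam_to_world"])
a=c["image"];cv2.imwrite("pics/w1z.png",cv2.resize(cv2.cvtColor(a,cv2.COLOR_RGB2BGR),(800,600),interpolation=cv2.INTER_CUBIC))
E
```

```text
[0.09466078 0.51285627 1.33718784 0.03249416 1.64006924 1.66199923]
2.8083 [[-5.08443009e-04 -9.50860264e-01 -3.09619928e-01  5.80552679e-01]
 [-9.99999460e-01  7.64002348e-04 -7.04143116e-04  2.84856271e-02]
 [ 9.06092061e-04  3.09619402e-01 -9.50860139e-01  5.72743900e-01]
 [ 0.00000000e+00  0.00000000e+00  0.00000000e+00  1.00000000e+00]]
```

View pics/w1z.png

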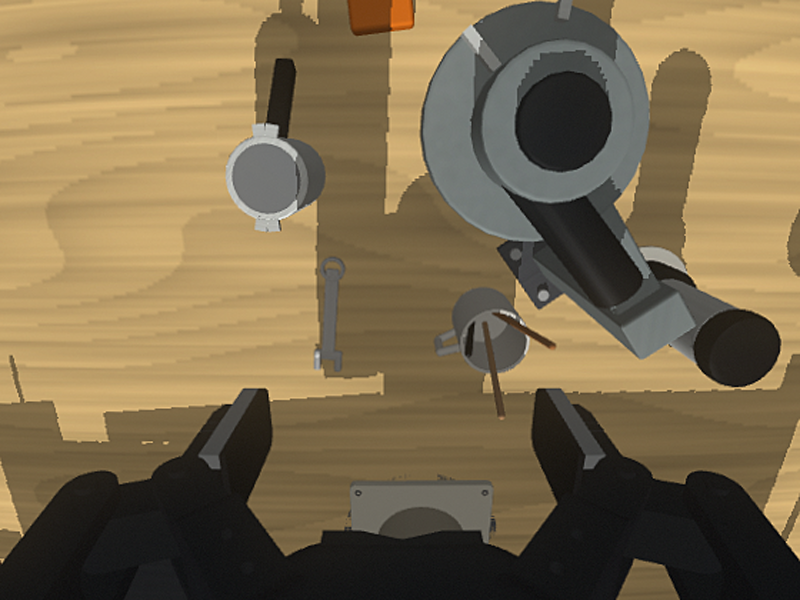

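```bash
python3 - <<'E'
import cv2
a=cv2.imread("pics/w1.png")
cv2.imwrite("pics/za.png",cv2.resize(a[35:170,145:245],None,fx=6,fy=4.4 and 6,interpolation=cv2.INTER_CUBIC)[:600*2][:810])
cv2.imwrite("pics/zb.png",cv2.resize(a[0:180,285:465],None,fx=4,fy=4,interpolation=cv2.INTER_CUBIC)[:600])
E
python3 - <<'E'
import cv2
a=cv2.imread("pics/za.png"); print(a.shape); cv2.imwrite("pics/za2.png",cv2.resize(a[:,:],None,fx=.7,fy=.7))
E
```

```text
(810, 600, 3)
```

View pics/za2.png

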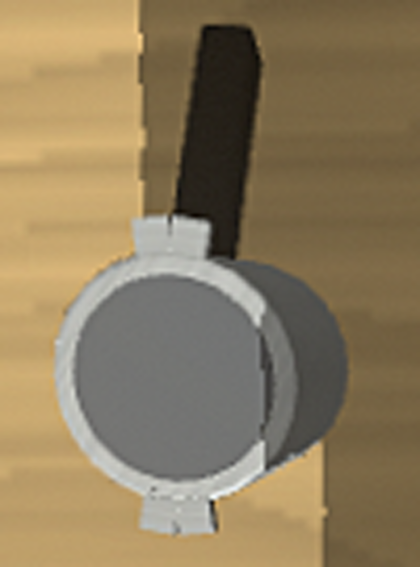

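View pics/zb.png

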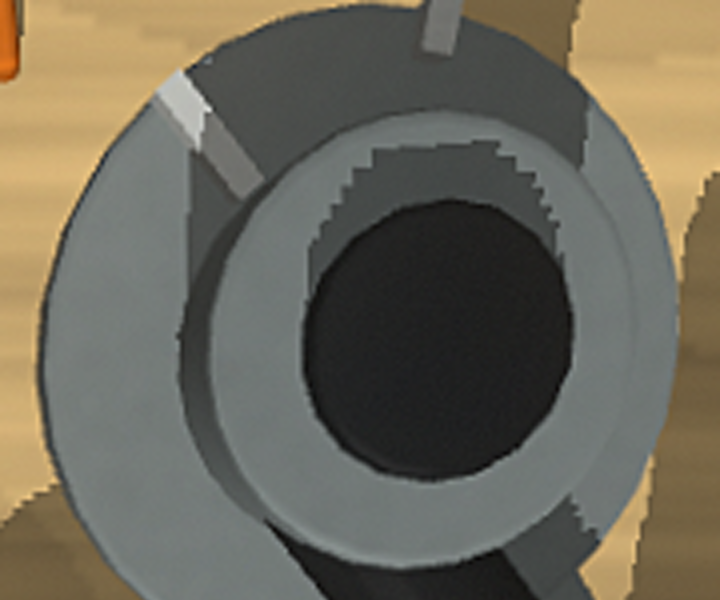

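```bash
cat > fit.py <<'E'
from h import *
from scipy.optimize import least_squares
def edges(c,ctr,r,z,win=4,n=120,rad_out=True):
    g=cv2.cvtColor(c["image"],cv2.COLOR_RGB2LAB).astype(np.float32)
    th=np.linspace(0,2*np.pi,n,endpoint=False)
    P=np.c_[ctr[0]+r*np.cos(th),ctr[1]+r*np.sin(th),np.full(n,z)]
    Q=P+np.c_[np.cos(th),np.sin(th),0*th]*1e-3
    a=proj(c,P);d=proj(c,Q)-a;d/=np.linalg.norm(d,axis=1)[:,None]
    s=np.arange(-win,win+.01,.25)
    X=a[:,None]+d[:,None]*s[None,:,None]
    v=np.dstack([cv2.remap(np.ascontiguousarray(g[:,:,k]),X[...,0].astype(np.float32),X[...,1].astype(np.float32),cv2.INTER_LINEAR) for k in range(3)])
    v=cv2.GaussianBlur(v,(5,1),1)
    G=np.linalg.norm(np.gradient(v,axis=1),axis=2)
    k=G.argmax(1);ok=(G.max(1)>3)&(k>1)&(k<len(s)-2)&(X[:,0,0]>0)&(X[:,0,1]>0)
    return X[np.arange(n),k][ok]
def fitc(c,ctr,r,z,free="",win=4):
    x=np.array([ctr[0],ctr[1],r,z],float);idx=[0,1]+[{"r":2,"z":3}[f] for f in free]
    for w in (win*2,win,win,2,2):
        E=edges(c,x[:2],x[2],x[3],w)
        def f(v):
            y=x.copy();y[idx]=v;W=atz(c,E,y[3]);return (np.hypot(W[:,0]-y[0],W[:,1]-y[1])-y[2])*1000
        s=least_squares(f,x[idx],loss="cauchy",f_scale=.4);x[idx]=s.x
    res=f(s.x);return x,len(E),np.median(np.abs(res))
if __name__=="__main__":
    np.set_printoptions(precision=4,suppress=True)
    w=load("w1");t=load("top1");s=load("scene1")
    for n,c in (("w",w),("t",t),("s",s)):
        print(n,"cup",fitc(c,(.559,.158),.042,.11),fitc(c,(.559,.158),.042,.11,"r"))
        for z in (.214,.220,.226): print(n,"fl",z,fitc(c,(.60,-.062),.078,z,win=3))
        print(n,"fl",fitc(c,(.60,-.062),.078,.22,"z"))
    u=lambda l:(np.array(l)+.5)/4.2-.5+[145,35]
    L=atz(w,u([[133,217],[211,221],[139,529],[217,534]]),.11);print(L,L.mean(0))
    a=L[:2].mean(0)-L[2:].mean(0);print("handle dir",np.degrees(np.arctan2(a[1],a[0])))
    H=atz(w,u([[203,27],[250,27]]),.035).mean(0);print(H)
    v=lambda l:(np.array(l)+.5)/4-.5+[285,0]
    print("ribs",atz(w,v([[167,88],[248,188],[443,0],[438,50]]),.222))
E
python3 fit.py
```

```text
w cup (array([0.563 , 0.1544, 0.042 , 0.11  ]), 78, np.float64(1.1051637433858765)) (array([0.5595, 0.1577, 0.0376, 0.11  ]), 111, np.float64(0.5768612179600439))
w fl 0.214 (array([ 0.5997, -0.0631,  0.078 ,  0.214 ]), 53, np.float64(0.31183456359049067))
w fl 0.22 (array([ 0.5996, -0.0631,  0.078 ,  0.22  ]), 55, np.float64(0.44619768137382776))
w fl 0.226 (array([ 0.5997, -0.0629,  0.078 ,  0.226 ]), 54, np.float64(0.5016256001251149))
w fl (array([ 0.5991, -0.0634,  0.078 ,  0.2448]), 103, np.float64(0.29039987573130366))
t cup (array([0.5686, 0.1597, 0.042 , 0.11  ]), 86, np.float64(1.236468746337916)) (array([0.5607, 0.1591, 0.0369, 0.11  ]), 118, np.float64(1.4083365414963716))
t fl 0.214 (array([ 0.5999, -0.0634,  0.078 ,  0.214 ]), 57, np.float64(0.6533686950218193))
t fl 0.22 (array([ 0.599 , -0.0633,  0.078 ,  0.22  ]), 64, np.float64(0.8954092420639173))
t fl 0.226 (array([ 0.5981, -0.0637,  0.078 ,  0.226 ]), 63, np.float64(0.9681551786705073))
t fl (array([ 0.5935, -0.0605,  0.078 ,  0.2636]), 76, np.float64(0.5401847159231116))
s cup (array([0.5527, 0.1566, 0.042 , 0.11  ]), 100, np.float64(3.164380567335017)) (array([0.5582, 0.158 , 0.0382, 0.11  ]), 118, np.float64(1.1754347551363695))
s fl 0.214 (array([ 0.5953, -0.0586,  0.078 ,  0.214 ]), 71, np.float64(1.2211819407426523))
s fl 0.22 (array([ 0.6001, -0.0625,  0.078 ,  0.22  ]), 70, np.float64(1.6961412300019325))
s fl 0.226 (array([ 0.6044, -0.0664,  0.078 ,  0.226 ]), 72, np.float64(1.6342012340308938))
s fl (array([ 0.5888, -0.0532,  0.078 ,  0.2061]), 69, np.float64(0.8000955655790565))
[[0.6106 0.1709 0.11  ]
 [0.609  0.1454 0.11  ]
 [0.5087 0.178  0.11  ]
 [0.5067 0.1509 0.11  ]] [0.5588 0.1613 0.11  ]
handle dir -3.5434163801598926
[0.6811 0.1541 0.035 ]
ribs [[ 0.6634 -0.0166  0.222 ]
 [ 0.6406 -0.0377  0.222 ]
 [ 0.6846 -0.0838  0.222 ]
 [ 0.6733 -0.0834  0.222 ]]
```

```bash
python3 - <<'E'
from fit import *
np.set_printoptions(precision=4,suppress=True)
w=load("w1");t=load("top1")
# overlay
def ov(c,name,items,box,sc):
    im=cv2.resize(cv2.cvtColor(c["image"],cv2.COLOR_RGB2BGR)[box[1]:box[3],box[0]:box[2]],None,fx=sc,fy=sc,interpolation=cv2.INTER_CUBIC)
    for P,col in items:
        q=(proj(c,P)-[box[0],box[1]]+.5)*sc-.5
        cv2.polylines(im,[np.round(q*8).astype(int)],False,col,1,cv2.LINE_AA,3)
    cv2.imwrite(f"pics/{name}.png",im)
th=np.linspace(0,2*np.pi,100)
circ=lambda x,y,r,z:np.c_[x+r*np.cos(th),y+r*np.sin(th),0*th+z]
def cup(x,y,h):
    o=[(circ(x,y,.042,.11),(0,0,255)),(circ(x,y,.042,0),(255,0,0))]
    h=np.radians(h);t15=np.radians(np.linspace(-15,15,9))
    for k in (0,np.pi): o.append((np.c_[x+.052*np.cos(h+k+t15),y+.052*np.sin(h+k+t15),0*t15+.11],(0,255,0)))
    A=lambda d,s,z:[x+d*np.cos(h)-s*np.sin(h),y+d*np.sin(h)+s*np.cos(h),z]
    o.append((np.array([A(.0989,-.010,.046),A(.0989,.01,.046),A(.12,.01,.034),A(.12,-.01,.034)]),(0,255,255)))
    return o
ov(w,"ova",cup(.5588,.1605,-3.5),(145,35,245,170),4.4)
ov(t,"ovat",cup(.5588,.1605,-3.5),(180,170,230,240),8)
ov(w,"ovb",[(circ(.5997,-.0631,.078,.214),(0,0,255)),(circ(.5997,-.0631,.078,.222),(0,255,0))],(285,0,465,180),4)
E
```

```text
(no output)
```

View pics/ova.png

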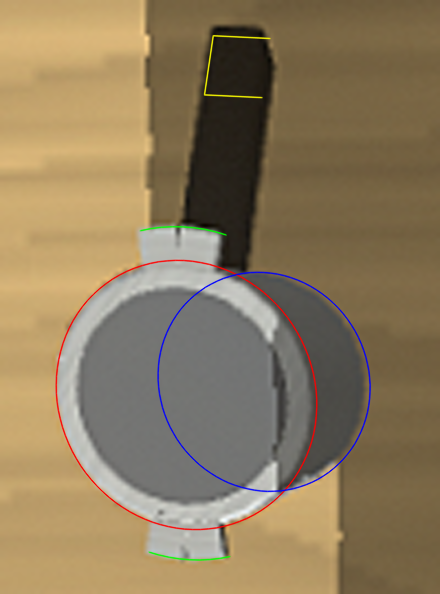

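View pics/ovat.png

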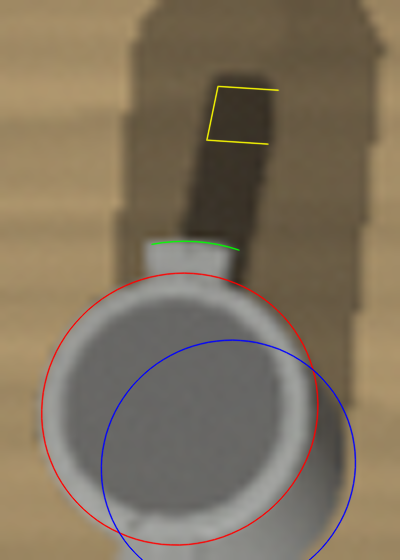

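View pics/ovb.png

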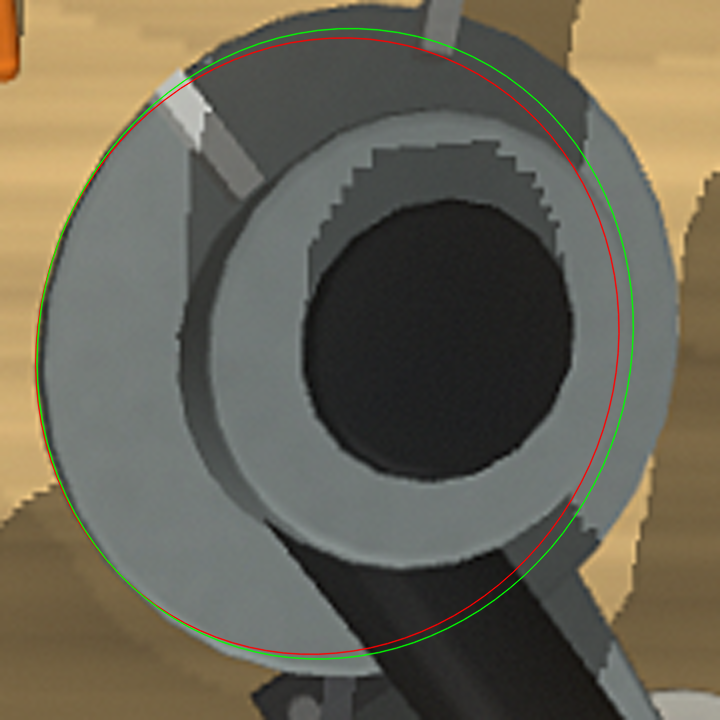

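```bash
python3 - <<'E'
from fit import *
np.set_printoptions(precision=4,suppress=True)
w=load("w1");t=load("top1");s=load("scene1")
v=lambda l:(np.array(l)+.5)/4-.5+[285,0]
for z in (.236,.24,.244,.248):
    print(z,fitc(w,(.599,-.0634),.078,z,win=2),fitc(t,(.597,-.062),.078,z,win=2))
    r=atz(w,v([[167,88],[248,188],[443,0],[438,50]]),z); ctr=np.array([.599,-.0634,z])
    d=r-ctr;print(np.degrees(np.arctan2(d[:,1],d[:,0])),np.hypot(d[:,0],d[:,1]))
    e=r[0]-r[1];print(np.degrees(np.arctan2(e[1],e[0])))
# foot plate visible in topz
tz=lambda l: np.array(l)/2.8+[160,100]-0.5+0.18
F=atz(t,tz([[404,455],[467,541],[558,465]]),.012); print(F)
m=(F[0]+F[2])/2;d=m-[.599,-.0634,.012];print(m,np.hypot(*d[:2]),np.degrees(np.arctan2(d[1],d[0])))
E
```

```text
0.236 (array([ 0.6001, -0.063 ,  0.078 ,  0.236 ]), 62, np.float64(0.6367878339055624)) (array([ 0.5968, -0.0627,  0.078 ,  0.236 ]), 67, np.float64(1.146422527984095))
[ 38.4809  35.7986 -11.0361 -12.3903] [0.078  0.0484 0.0829 0.0723]
42.8392521157097
0.24 (array([ 0.5998, -0.0636,  0.078 ,  0.24  ]), 91, np.float64(0.9199404315215071)) (array([ 0.5999, -0.0629,  0.078 ,  0.24  ]), 81, np.float64(0.522383291374412))
[ 39.2121  37.0013 -10.3128 -11.5674] [0.0776 0.0483 0.0815 0.071 ]
42.83925211570965
0.244 (array([ 0.5992, -0.0637,  0.078 ,  0.244 ]), 104, np.float64(0.2494740863907552)) (array([ 0.599 , -0.0624,  0.078 ,  0.244 ]), 83, np.float64(0.6151399928993051))
[ 39.9511  38.2085  -9.5643 -10.714 ] [0.0772 0.0482 0.0802 0.0697]
42.839252115709606
0.248 (array([ 0.5981, -0.0621,  0.078 ,  0.248 ]), 105, np.float64(0.47527712928692456)) (array([ 0.598, -0.062,  0.078,  0.248]), 84, np.float64(0.5919277538195544))
[40.6976 39.4194 -8.7896 -9.8288] [0.0768 0.0481 0.0788 0.0684]
42.839252115709655
[[ 0.4677 -0.0925  0.012 ]
 [ 0.3897 -0.1497  0.012 ]
 [ 0.4595 -0.2344  0.012 ]]
[ 0.4636 -0.1635  0.012 ] 0.16834476063794315 -143.53492978507586
```

```bash
python3 - <<'E'
from h import *
a=np.radians(-3.5);P=np.array([.559+.0989*np.cos(a),.1615+.0989*np.sin(a),.036])
p,r=grip_pose(P,a,flip=-1); x=R.from_rotvec(r).as_matrix()[:,0]
manip.move_to(p-.13*x,r); c=wrist("w2"); print(manip.get_time(),manip.get_position()-(p-.13*x),manip.get_joint_positions())
cv2.imwrite("pics/w2z.png",cv2.resize(cv2.cvtColor(c["image"],cv2.COLOR_RGB2BGR),(800,600),interpolation=cv2.INTER_CUBIC))
E
```

```text
4.35 [ 0.00084608 -0.00030508  0.0025655 ] [0.14285172 1.00397552 0.91460198 0.1203361  1.81858647 1.76862705]
```

View pics/w2z.png

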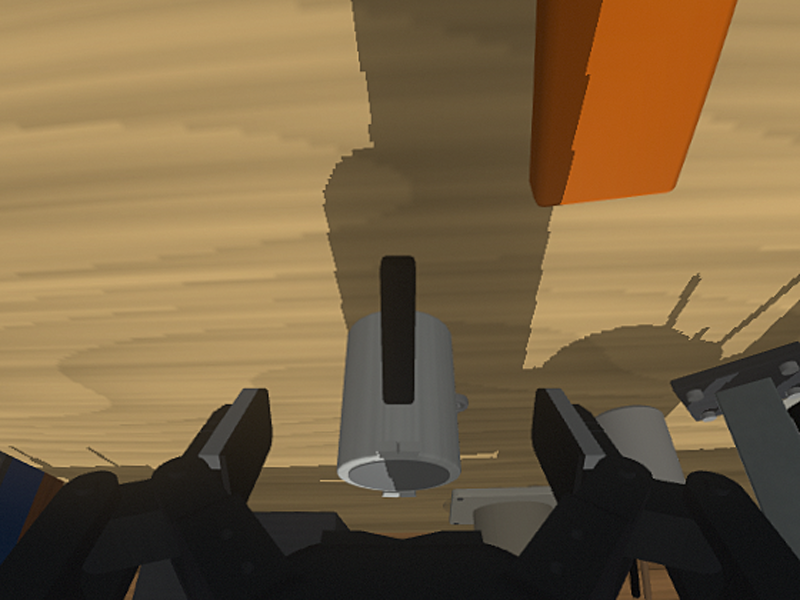

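```bash
python3 - <<'E'
from h import *
np.set_printoptions(precision=4,suppress=True)
a=np.radians(-3.5);P=np.array([.559+.0989*np.cos(a),.1615+.0989*np.sin(a),.036])
p,r=grip_pose(P,a,flip=-1)
manip.servo_line(p,r,rate=.1); print(manip.get_position()-p,manip.get_contact_force())
manip.command_gripper(0.0,100); print(manip.get_width(),manip.get_contact_force(),manip.get_position()-p,manip.get_time())
c=wrist("w3")
manip.servo_line(p+[0,0,.05],r,rate=.1);manip.hold(.2);print(manip.get_position()-p,manip.get_contact_force(),manip.get_torque(),manip.get_width(),manip.get_time())
c=wrist("w4");t=manip.camera("scene");save(t,"scene4")
cv2.imwrite("pics/w4z.png",cv2.resize(cv2.cvtColor(c["image"],cv2.COLOR_RGB2BGR),(800,600),interpolation=cv2.INTER_CUBIC))
E
```

```text
[0.0007 0.     0.0006] [0.1422 0.485  0.0119]
0.018179477824347288 [-0.2445  0.5614  1.952 ] [0.     0.0001 0.0002] 6.4167
[-0.0005 -0.0001  0.0492] [ 0.2346  1.0587 -3.0681] [-0.0802 -0.8364 -0.028 ] 0.018489319731709725 7.3167
```

View pics/w4z.png

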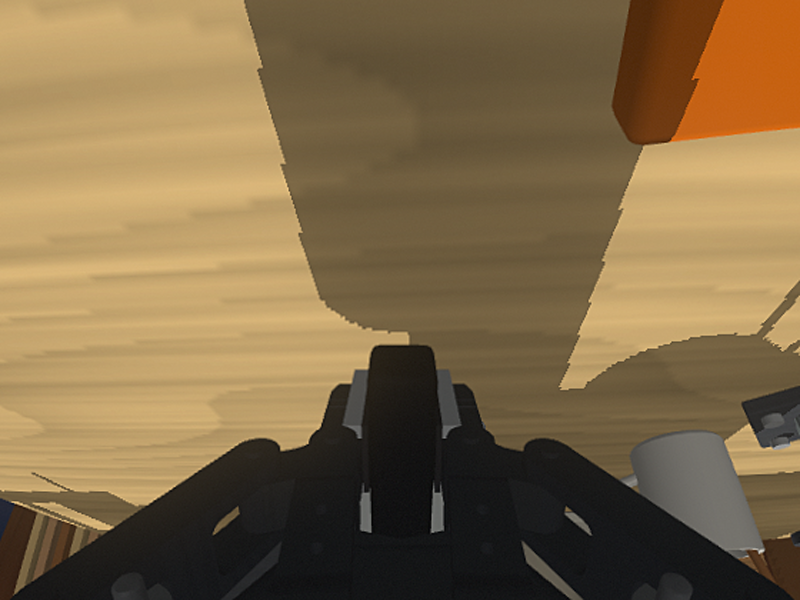

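View pics/scene4.png

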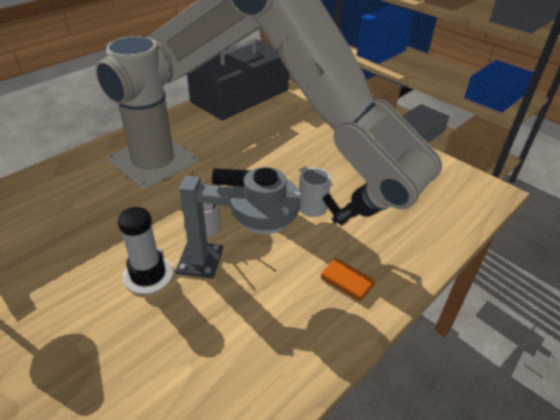

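```bash
cat > ov.py <<'E'
from h import *
th=np.linspace(0,2*np.pi,100)
def cupm(T):
    """T 4x4 cup frame (origin underside centre)"""
    c=lambda r,z:np.c_[r*np.cos(th),r*np.sin(th),0*th+z]
    o=[(c(.042,.11),(0,0,255)),(c(.042,0),(255,0,0))]
    t15=np.radians(np.linspace(-15,15,9))
    for k in (0,np.pi): o.append((np.c_[.052*np.cos(k+t15),.052*np.sin(k+t15),0*t15+.11],(0,255,0)))
    o.append((np.array([[-.042,0,.07],[-.12,0,.024]]),(0,255,255)))
    return [(P@T[:3,:3].T+T[:3,3],k) for P,k in o]
def cupT(x,y,z,h):
    T=np.eye(4);T[:3,3]=[x,y,z];T[:3,:3]=R.from_euler('z',h+np.pi).as_matrix();return T
def ov(c,name,items,box,sc):
    im=cv2.resize(cv2.cvtColor(c["image"],cv2.COLOR_RGB2BGR)[box[1]:box[3],box[0]:box[2]],None,fx=sc,fy=sc,interpolation=cv2.INTER_CUBIC)
    for P,col in items:
        q=(proj(c,P)-[box[0],box[1]]+.5)*sc-.5
        cv2.polylines(im,[np.round(q*8).astype(int)],False,col,1,cv2.LINE_AA,3)
    cv2.imwrite(f"pics/{name}.png",im)
# cup in tool at grasp, as measured on the bench
def cup_in_tool():
    a=np.radians(-3.5);P=np.array([.559+.0989*np.cos(a),.1615+.0989*np.sin(a),.036])
    p,r=grip_pose(P,a,flip=-1);T=np.eye(4);T[:3,3]=p;T[:3,:3]=R.from_rotvec(r).as_matrix()
    return np.linalg.inv(T)@cupT(.559,.1615,0,a)
E
python3 - <<'E'
from ov import *
t=manip.camera("top");save(t,"top4");T=tool()@cup_in_tool();print(T.round(4))
s=load("scene4")
ov(t,"o4t",cupm(T),(170,150,270,250),5)
ov(s,"o4s",cupm(T),(270,140,370,240),5)
s0=load("scene1");ov(s0,"o0s",cupm(cupT(.559,.1615,0,np.radians(-3.5))),(270,160,370,260),5)
a=[cv2.imread(f"pics/{n}.png") for n in("o4t","o4s","o0s")]
cv2.imwrite("pics/o4.png",cv2.resize(np.hstack(a),None,fx=.53,fy=.53) if 0 else np.hstack([x[100:400,50:320] if 0 else cv2.resize(x,(400,400)) for x in a[:2]]))
cv2.imwrite("pics/o0s.png",a[2])
E
```

```text
[[-9.981e-01 -6.100e-02  9.000e-04  5.587e-01]
 [ 6.100e-02 -9.981e-01  2.000e-04  1.614e-01]
 [ 9.000e-04  2.000e-04  1.000e+00  4.950e-02]
 [ 0.000e+00  0.000e+00  0.000e+00  1.000e+00]]
```

View pics/o4.png

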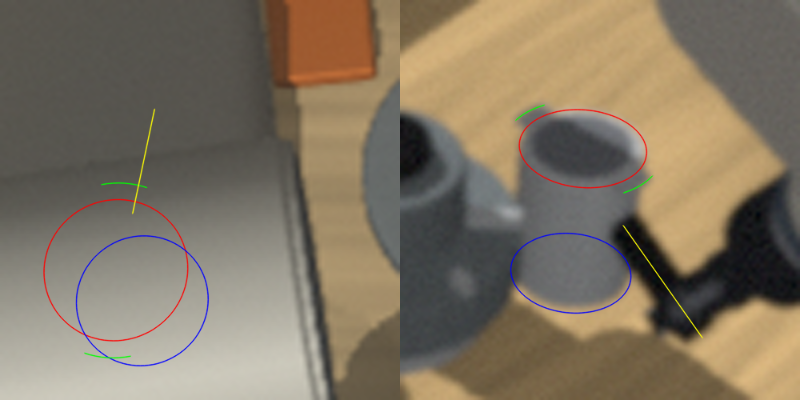

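View pics/o0s.png

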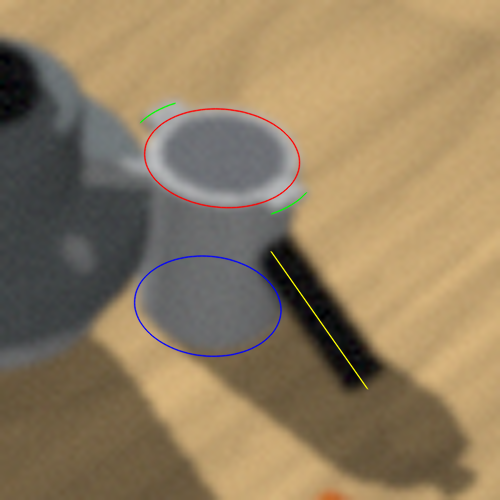

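View pics/o4s.png

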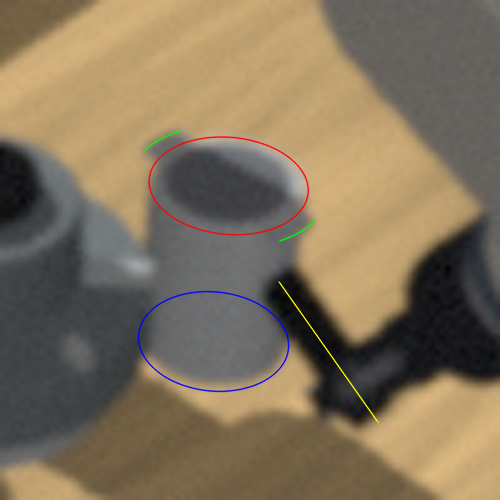

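```bash
cat > silh.py <<'E'
from ov import *
from scipy.optimize import least_squares
def hullpts(c,T,n=160):
    P=[];
    for z in (0,.11):
        P.append(np.c_[.042*np.cos(th),.042*np.sin(th),0*th+z])
    P=np.vstack(P);q=proj(c,P@T[:3,:3].T+T[:3,3]).astype(np.float32)
    h=cv2.convexHull(q)[:,0].astype(float);h=np.vstack([h,h[:1]])
    L=np.r_[0,np.cumsum(np.linalg.norm(np.diff(h,axis=0),axis=1))];s=np.linspace(0,L[-1],n,endpoint=False)
    p=np.c_[np.interp(s,L,h[:,0]),np.interp(s,L,h[:,1])]
    d=np.roll(p,-1,0)-np.roll(p,1,0);nrm=np.c_[d[:,1],-d[:,0]];nrm/=np.linalg.norm(nrm,axis=1)[:,None]
    if ((p-p.mean(0))*nrm).sum()<0:nrm=-nrm
    return p,nrm
def perturb(T,v):
    D=np.eye(4);D[:3,3]=v[:3];D[:3,:3]=R.from_euler('xy',v[3:5]).as_matrix();return T@D
def fit(c,T,mask=None,win=3.5,prior=(2,2,2,.05,.05),verbose=0):
    lab=cv2.cvtColor(c["image"],cv2.COLOR_RGB2LAB).astype(np.float32)
    v=np.zeros(5);s=np.arange(-win,win+.01,.25)
    for it in range(6):
        p,nr=hullpts(c,perturb(T,v));X=p[:,None]+nr[:,None]*s[None,:,None]
        I=cv2.remap(lab,X[...,0].astype(np.float32),X[...,1].astype(np.float32),cv2.INTER_LINEAR)
        I=cv2.GaussianBlur(I,(5,1),1);G=np.linalg.norm(np.gradient(I,axis=1),axis=2)
        k=G.argmax(1);ok=(G.max(1)>2)&(k>1)&(k<len(s)-2)
        if mask is not None:
            # exclude near lugs and handle
            ex=np.array([[.052,0,.107],[-.052,0,.107],[-.042,0,.07],[-.055,0,.06]])
            Tm=perturb(T,v);e=proj(c,ex@Tm[:3,:3].T+Tm[:3,3])
            ok&=(np.linalg.norm(p[:,None]-e[None],axis=2).min(1)>mask)
        E=X[np.arange(len(p)),k][ok]
        def f(u):
            p2,n2=hullpts(c,perturb(T,u),400)
            D=np.linalg.norm(E[:,None]-p2[None],axis=2);j=D.argmin(1)
            return np.r_[((E-p2[j])*n2[j]).sum(1),u/np.array(prior)*3 if 0 else u/np.array([.01,.01,.01,.2,.2])]
        r=least_squares(f,v,loss="soft_l1",f_scale=.5,diff_step=1e-4,x_scale=[.001,.001,.001,.01,.01]);v=r.x
    return v,ok.sum(),np.median(np.abs(r.fun[:-5]))
if __name__=="__main__":
    np.set_printoptions(precision=4,suppress=True)
    s0=load("scene1");s4=load("scene4")
    print(fit(s0,cupT(.559,.1615,0,np.radians(-3.5)),8))
    print(fit(load("top1"),cupT(.559,.1615,0,np.radians(-3.5)),8))
    print(fit(load("w1"),cupT(.559,.1615,0,np.radians(-3.5)),12))
    T=cupT(.5587,.1614,.0495,np.radians(-3.5));print(fit(s4,T,8))
E
python3 silh.py
```

```text
(array([ 0.0111, -0.0134, -0.0063, -0.1455, -0.195 ]), np.int64(101), np.float64(0.6059613514449074))
(array([-0.0216, -0.0218, -0.1651,  0.0221, -0.0577]), np.int64(112), np.float64(0.18796093141933595))
(array([ 0.0005, -0.0028, -0.0104, -0.0004, -0.0001]), np.int64(124), np.float64(0.24753618298097307))
(array([-0.0006,  0.0001, -0.0055, -0.0085,  0.0091]), np.int64(105), np.float64(1.2468556037120175))
```

```bash
cat >> ov.py <<'E'
HEAD=np.array([.599,-.063]); LOCK=np.radians(40.7); ENT=LOCK-np.radians(49)
def cup_to_tool(x,y,z,h,tilt=np.radians(35)):
    P=np.array([x+.0989*np.cos(h),y+.0989*np.sin(h),z+.036]); return grip_pose(P,h,tilt,-1)
E
python3 - <<'E'
from ov import *
np.set_printoptions(precision=4,suppress=True)
u=np.array([np.cos(ENT),np.sin(ENT)])
p1,r1=cup_to_tool(.72,.06,.06,ENT); c=HEAD+.15*u; p2,r2=cup_to_tool(*c,.06,ENT)
print(manip.solve_ik(p1,r1),manip.solve_ik(p2,r2))
manip.servo_line(p1,r1,rate=.15); manip.servo_line(p2,r2,rate=.15); manip.hold(.2)
print(manip.get_position()-p2,R.from_rotvec(r2).inv()*R.from_rotvec(manip.get_ee_rot()).as_rotvec() if 0 else "",manip.get_contact_force(),manip.get_time(),manip.get_width())
s=manip.camera("scene");save(s,"scene5");w=wrist("w5");t=manip.camera("top");save(t,"top5")
T=tool()@cup_in_tool();print(T[:3,3],c)
cv2.imwrite("pics/w5z.png",cv2.resize(cv2.cvtColor(w["image"],cv2.COLOR_RGB2BGR),(800,600),interpolation=cv2.INTER_CUBIC))
q=proj(s,T[:3,3])[0].astype(int);print(q)
ov(s,"o5s",cupm(T),(q[0]-60,q[1]-90,q[0]+60,q[1]+30),5)
E
```

```text
[0.0107 1.2005 0.6072 0.0953 1.9375 1.7328] [-0.1328  1.2944  0.405   0.0078  2.053   1.5843]
[0.0001 0.0013 0.0003]  [ 0.3223 -0.1899 -2.7334] 10.25 0.018259302435707433
[ 0.7475 -0.084   0.0602] [ 0.7474 -0.0847]
[302 292]
```

View pics/w5z.png

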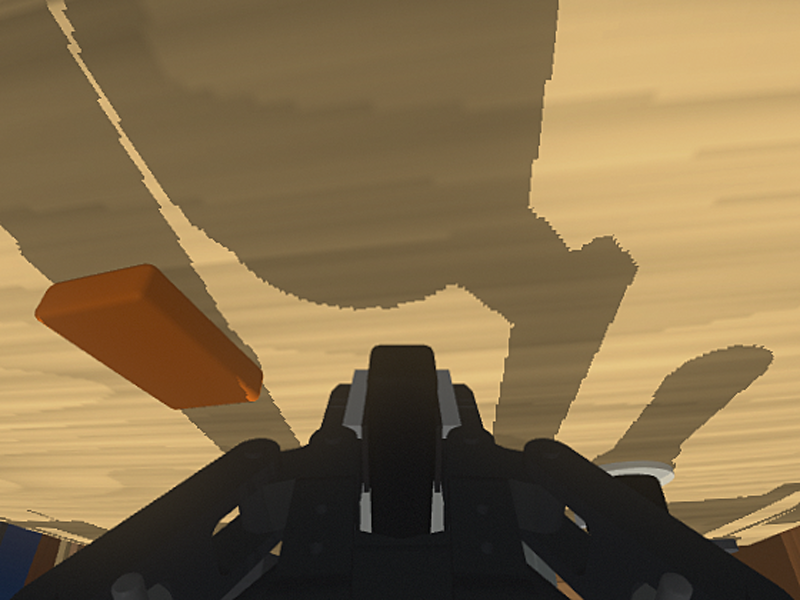

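View pics/scene5.png

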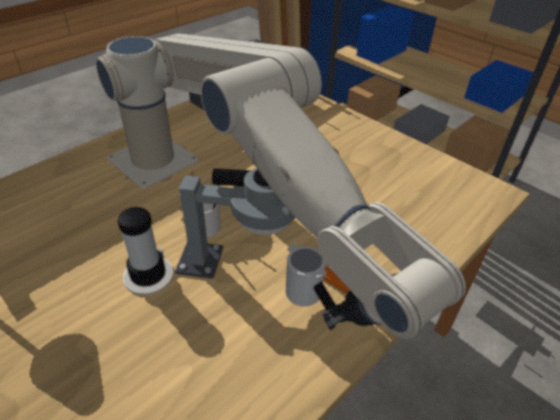

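View pics/o5s.png

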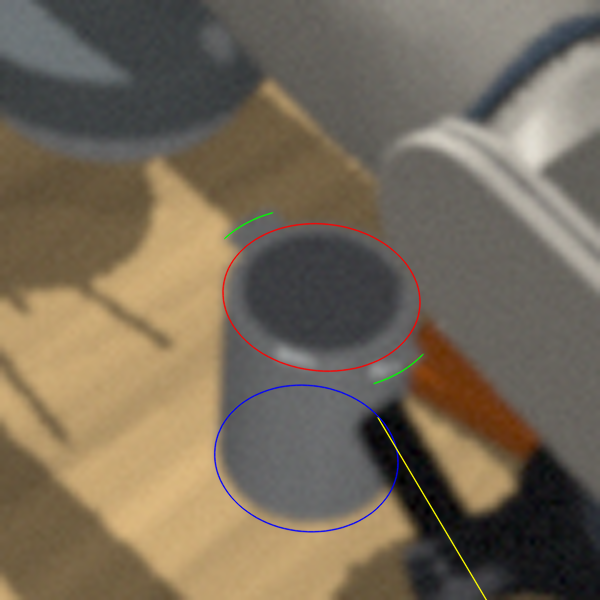

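```bash
python3 - <<'E'
from ov import *
np.set_printoptions(precision=4,suppress=True)
p2,r2=cup_to_tool(*HEAD,.062,ENT); print(manip.solve_ik(p2,r2))
manip.servo_line(p2,r2,rate=.12); manip.hold(.2)
print(manip.get_position()-p2,manip.get_contact_force(),manip.get_torque(),manip.get_time())
s=manip.camera("scene");save(s,"scene6");T=tool()@cup_in_tool();print(T.round(4))
q=proj(s,T[:3,3])[0].astype(int)
c=lambda r,z:np.c_[HEAD[0]+r*np.cos(th),HEAD[1]+r*np.sin(th),0*th+z]
it=cupm(T)+[(c(.062,.188),(255,0,255)),(c(.045,.188),(255,0,255)),(c(.078,.214),(255,255,0)),(c(.078,.244),(255,255,0))]
ov(s,"o6s",it,(q[0]-70,q[1]-110,q[0]+50,q[1]+10),5)
cv2.imwrite("pics/o6raw.png",cv2.resize(cv2.cvtColor(s["image"],cv2.COLOR_RGB2BGR)[q[1]-110:q[1]+10,q[0]-70:q[0]+50],None,fx=5,fy=5,interpolation=cv2.INTER_CUBIC))
E
```

```text
[-0.1307  0.9861  1.0686  0.0082  1.6977  1.5834]
[ 0.0003 -0.0001 -0.0002] [-0.1541 -0.0181 -2.9567] [-0.1378 -0.7793 -0.0136] 12.0
[[-0.9895 -0.1444  0.0001  0.5992]
 [ 0.1444 -0.9895  0.     -0.063 ]
 [ 0.0001  0.      1.      0.0617]
 [ 0.      0.      0.      1.    ]]
```

View pics/o6s.png

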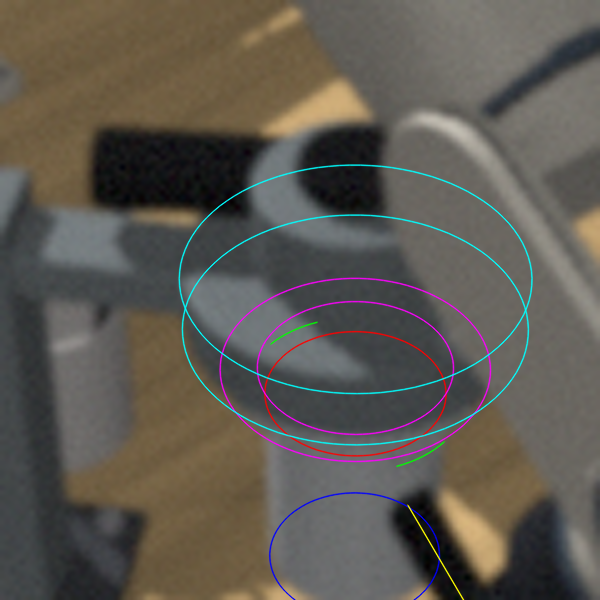

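View pics/o6raw.png

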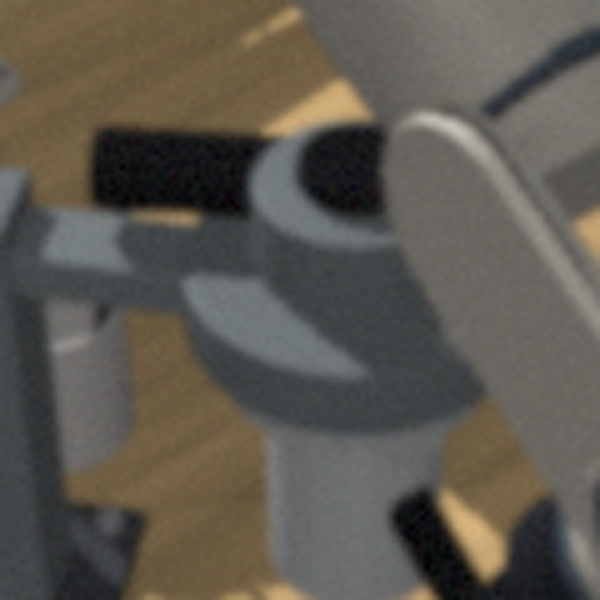

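```bash
python3 - <<'E'
from ov import *
np.set_printoptions(precision=4,suppress=True)
F0=manip.get_contact_force()
for z in (.074,.078,.081,.084,.087,.090,.094,.098):
    p,r=cup_to_tool(*HEAD,z,ENT); manip.servo_line(p,r,rate=.04)
    F=manip.get_contact_force()-F0;print(z,(manip.get_position()-p)*1000,F,manip.get_torque(),round(manip.get_time(),2))
    if np.linalg.norm(F)>10: break
s=manip.camera("scene");save(s,"scene7")
E
```

```text
0.074 [ 0.3048 -0.0522  0.6013] [ 0.8511  1.3645 -0.2493] [-0.0765 -0.7435  0.0246] 12.5
0.078 [ 0.1397 -0.029   0.3047] [0.8961 0.5937 0.6843] [-0.0952 -0.7351  0.0201] 12.75
0.081 [ 0.1286 -0.0111  0.2261] [1.0389 0.4968 0.2101] [-0.1212 -0.7395  0.0713] 13.0
0.084 [ 0.1436 -0.0202  0.2478] [1.5625 0.2804 0.9211] [-0.0614 -0.7351 -0.0111] 13.25
0.087 [ 0.1604 -0.0134  0.3056] [0.857  0.4348 0.0267] [-0.128  -0.7837  0.0614] 13.5
0.09 [0.1661 0.0039 0.3113] [ 0.3955 -0.0503 -0.4102] [-0.1082 -0.722   0.0629] 13.75
0.094 [ 0.2293 -0.0277  0.4178] [1.8306 0.107  0.1601] [-0.1114 -0.7277  0.0323] 14.0
0.098 [ 0.2131 -0.0338  0.4034] [ 0.4841 -0.4224  0.9   ] [-0.1434 -0.7465  0.0481] 14.25
```

```bash
python3 - <<'E'
from ov import *
np.set_printoptions(precision=3,suppress=True)
F0=manip.get_contact_force()
for d in list(np.arange(4,48.1,4))+[49]:
    p,r=cup_to_tool(*HEAD,.0985,ENT+np.radians(d)); manip.servo_line(p,r,rate=.04)
    F=manip.get_contact_force();print(d,(manip.get_position()-p)*1000,F,manip.get_torque(),round(manip.get_time(),2))
    if np.linalg.norm(F-F0)>15: break
s=manip.camera("scene");save(s,"scene8")
E
```

```text
4.0 [ 0.019  0.624 -0.074] [-0.425 -0.956 -2.058] [-0.02  -0.769  0.068] 14.62
8.0 [-0.004  0.248 -0.035] [ 0.661 -0.234 -2.414] [ 0.01  -0.769 -0.029] 14.95
12.0 [-0.018  0.146  0.033] [-0.475 -0.448 -2.89 ] [ 0.053 -0.824  0.019] 15.28
16.0 [-0.028  0.13   0.031] [-0.481 -0.18  -2.614] [ 0.049 -0.761 -0.028] 15.6
20.0 [0.006 0.13  0.057] [-0.456 -1.14  -3.731] [ 0.142 -0.78   0.001] 15.93
24.0 [-0.009  0.152  0.049] [-0.397 -0.897 -2.981] [ 0.167 -0.786  0.019] 16.25
28.0 [0.004 0.11  0.076] [ 0.211  0.242 -2.57 ] [ 0.252 -0.745  0.002] 16.57
32.0 [0.003 0.077 0.062] [ 0.198 -0.32  -3.05 ] [ 0.28  -0.68   0.012] 16.9
36.0 [0.006 0.071 0.094] [ 0.903 -0.326 -2.863] [ 0.365 -0.669  0.003] 17.23
40.0 [0.04  0.036 0.11 ] [-0.001 -0.819 -2.206] [ 0.409 -0.628  0.002] 17.55
44.0 [0.012 0.073 0.112] [ 0.3    0.313 -3.047] [ 0.448 -0.65  -0.002] 17.88
48.0 [-0.015  0.124  0.117] [ 0.526  0.368 -2.671] [ 0.55  -0.624  0.001] 18.2
49 [ 0.012 -0.124  0.021] [-0.732  0.629 -2.113] [ 0.476 -0.629 -0.002] 18.45
```

```bash
python3 - <<'E'
from ov import *
np.set_printoptions(precision=3,suppress=True)
for d in np.arange(50,57.1,1):
    p,r=cup_to_tool(*HEAD,.0985,ENT+np.radians(d)); manip.servo_line(p,r,rate=.03)
    F=manip.get_contact_force();M=manip.get_torque();print(d,(manip.get_position()-p)*1000,F,M,round(manip.get_time(),2))
    if np.linalg.norm(F-[0,0,-2.8])>6: break
E
```

```text
50.0 [-0.15   0.153  0.006] [-0.373  0.496 -2.802] [ 0.51  -0.598 -0.   ] 18.75
51.0 [-0.167  0.244  0.021] [ 0.446 -0.713 -3.297] [ 0.563 -0.52  -0.005] 19.0
52.0 [-0.145  0.222  0.022] [-0.811 -0.18  -3.508] [ 0.529 -0.61  -0.025] 19.25
53.0 [-0.132  0.204  0.006] [-0.94   0.322 -3.583] [ 0.524 -0.604 -0.011] 19.5
54.0 [-0.253  0.248 -0.009] [-0.599 -0.034 -2.604] [ 0.528 -0.496 -0.184] 19.75
55.0 [-0.125  0.011  0.018] [-0.92   0.459 -3.096] [ 0.531 -0.505 -0.469] 20.0
56.0 [ 0.288 -0.33   0.066] [ 3.031 -3.352 -4.601] [ 0.391 -0.75  -0.717] 20.25
57.0 [ 0.934 -0.834  0.118] [ 6.692 -6.724 -5.153] [ 0.227 -0.986 -0.947] 20.5
```

```bash
python3 - <<'E'
from ov import *
np.set_printoptions(precision=3,suppress=True)
h=ENT+np.radians(50)
p,r=cup_to_tool(*HEAD,.0985,h); manip.servo_line(p,r,rate=.03)
for z in (.095,.093,.0915,.0905,.0897,.0890,.0883):
    p,r=cup_to_tool(*HEAD,z,h); manip.servo_line(p,r,rate=.03);manip.hold(.1)
    F=manip.get_contact_force();print(z,(manip.get_position()-p)*1000,F,manip.get_torque(),round(manip.get_time(),2))
    if np.linalg.norm(F-[0,0,-2.8])>5: break
s=manip.camera("scene");save(s,"scene9")
E
```

```text
0.095 [-0.113  0.211 -0.042] [-0.06   0.16  -3.454] [ 0.526 -0.524  0.034] 21.43
0.093 [ 0.02  -0.028  0.011] [ 0.059 -0.111 -2.937] [ 0.478 -0.603 -0.042] 21.77
0.0915 [-0.    -0.019 -0.015] [-0.392  0.429 -2.617] [ 0.529 -0.61  -0.029] 22.12
0.0905 [ 0.015 -0.053  0.095] [ 0.618 -0.36  -1.417] [ 0.335 -0.427  0.018] 22.48
0.0897 [ 0.035 -0.116  0.532] [-0.766 -0.047  3.764] [-0.134  0.091 -0.013] 22.82
```

```bash
python3 - <<'E'
from ov import *
np.set_printoptions(precision=3,suppress=True)
manip.command_gripper(.05); print(manip.get_width(),manip.get_contact_force(),manip.get_time())
manip.hold(.2)
T=tool();x=T[:3,0]
manip.servo_line(T[:3,3]-.13*x,rate=.1);print(manip.get_contact_force(),manip.get_time())
w=wrist("w10");s=manip.camera("scene");save(s,"scene10");t=manip.camera("top");save(t,"top10")
cv2.imwrite("pics/w10z.png",cv2.resize(cv2.cvtColor(w["image"],cv2.COLOR_RGB2BGR),(800,600),interpolation=cv2.INTER_CUBIC))
E
```

```text
0.04980720382506288 [-0.253 -0.152 -0.419] 23.2833
[-0.574 -0.37   0.134] 24.9333
```

View pics/w10z.png

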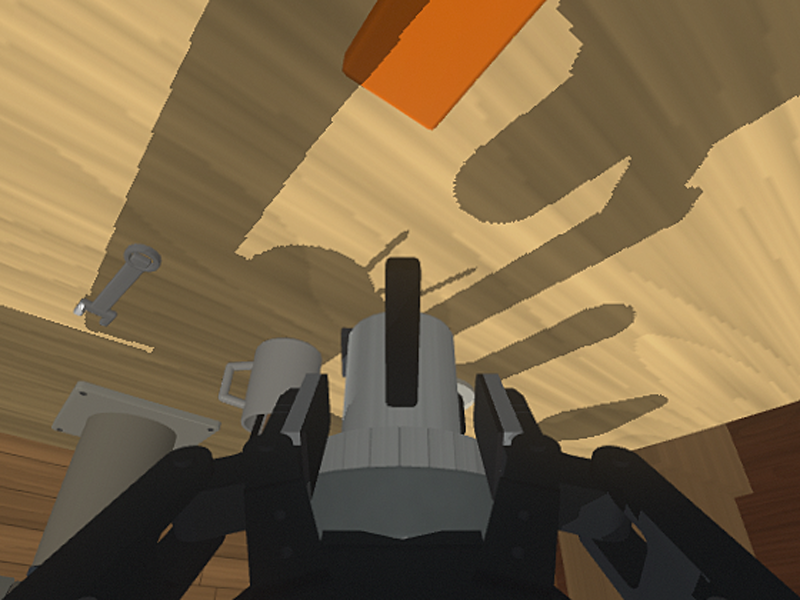

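View pics/scene10.png

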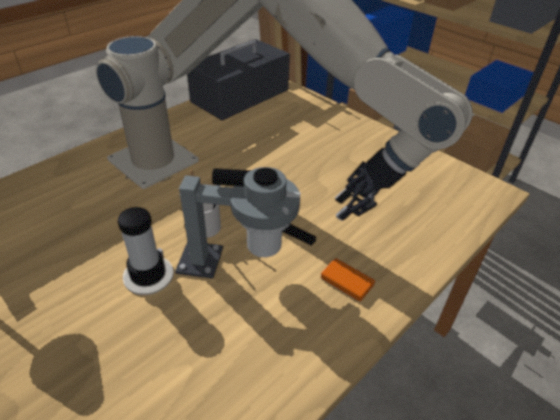

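```bash
python3 - <<'E'
from ov import *
w=load("w10");s=load("scene10")
T=cupT(*HEAD,.09,ENT+np.radians(50))
ov(w,"o10w",cupm(T),(200,140,380,400),2.2);ov(s,"o10s",cupm(T),(190,150,330,290),4)
a=cv2.imread("pics/o10w.png");b=cv2.imread("pics/o10s.png");h=min(len(a),len(b));cv2.imwrite("pics/o10.png",np.hstack([a[:h],b[:h]])[:,:])
print(a.shape,b.shape)
E
```

```text
(572, 396, 3) (560, 560, 3)
```

View pics/o10.png

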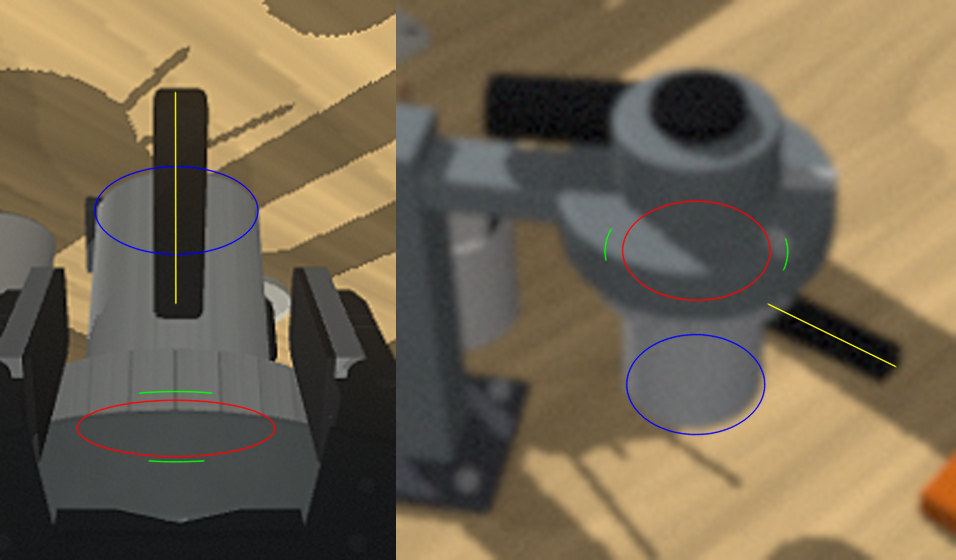

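```bash
python3 - <<'E'
from rig import manip
print(manip.get_contact_force(),manip.get_joint_vel(),manip.get_time());manip.sign_off()
E
```

```text
[-0.24871682 -0.04594182  0.07051446] [ 0.00016403 -0.00129682 -0.00387183 -0.00105901  0.00146248  0.00119258] 25.0833
the job is handed in; nothing more can be done
```

The dust cup is hanging in the ring with the gripper let go and backed away, and I handed the job in at about 25 s of the 48 s allowed. The rig reports no verdict.

**What I did:** I gripped the cup by its handle with the gripper tilted 35°, brought it in under the head from the handle's side and raised it through the gaps without touching the ring. I turned it counter-clockwise until I felt the stop, about 54–55° from entry. I then went back to 50°, since the locked position is 49°, and let it down.

**Last checks:**
- **Seating:** the lugs touched the pocket floors with the cup's underside at about 90 mm, as it should be.
- **Position and tilt:** the wrist and scene overlays agree with an upright, locked cup. The differences are about 1–2 mm, within the camera calibration.
- **Robot clear:** after retreating, the force on the tool was about 0 N.
- **Bystanders:** I saw none touched, and the router, mug and pad look unmoved in the last scene picture. I did not measure their positions again.

**Checks that disagreed or failed:**
- My automatic silhouette fit for the cup's tilt in the grip was too noisy to use. The tilt was judged from the overlays, and the cup went in without any contact.
- The scene camera placed the head a few millimetres away from where the wrist and top cameras placed it. I used the wrist and top values, and the contact-free entry supports them.

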